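# Turn the desk caddy to the screen cleaner

### The job

Turn the rotary desk caddy gently, by pushing its rim or the lugs on it with your fingertips, until the screen-cleaner bottle with the orange cap is at the front, in line with the arrow on the caddy's foot, then leave the tray standing still. Do not touch, lift or tip anything that stands on the tray, and leave the router, mug and mouse where they are.

Things in the scene. Friction and masses are not known exactly. Their poses are not given: they have to be found in the camera images.
- foot: Fixed black foot of the rotary desk caddy: a disc 170 mm across, 17 mm high, under the tray, with a flat tongue (48 mm wide, 8 mm high) sticking out at the front to 215 mm from the axis. Origin on the work surface, on the axis of rotation; z up; the tongue points along its own -x, which lies within 0.4 rad of world -x (towards the robot).
- arrow (a point): Middle of the pale arrow head painted on the foot's tongue, 185 mm from the axis, 9 mm above the surface. It points in at the tray and marks the front.
- tray: White round tray, 250 mm across, 12 mm thick; turns either way without stops. The bearing drags with 0.12 N m (1 N at the rim): it stops where it is left. Origin on the axis at its underside, 20 mm above the surface; z up, axes turn with it. Top face at 32 mm: hub 60 mm across, 30 mm high, and five square pockets, fences 16 mm high, 72 mm from the axis, 72 degrees apart.
- lug_mid (a point): Middle of one of ten like grey finger lugs on the tray's rim, one every 36 degrees; this one on the tray's own -x, the bottle's radius. Each is a block 12 mm wide, 24 mm tall (20 to 44 mm above the surface), standing out from the rim to 155 mm from the axis; middle 136.5 mm from the axis. Pushing one sideways turns the tray.
- cleaner_mid (a point): The marked item: white screen-cleaner bottle with orange cap and orange label band, 40 mm across and 72 mm tall, the only orange thing. Stands loose in the pocket on the tray's own -x axis and rides round with it, 72 mm from the axis; a lug lies on the same radius. Not to be touched. The point is at its centre, half-way up (36 mm above its underside); z up.
- jar: Clear glass jar with blue lid, 40 mm across, 50 mm tall. Stands loose in a pocket of the tray and rides round with it; origin at the centre of its underside, z up. Not to be touched.
- tin: Steel tin with green band, 40 mm across, 60 mm tall. Stands loose in a pocket of the tray and rides round with it; origin at the centre of its underside, z up. Not to be touched.
- case: Black upright card case, 36 x 30 x 55 mm. Stands loose in a pocket of the tray and rides round with it; origin at the centre of its underside, z up. Not to be touched.
- pawn: Dark wooden game pawn, 36 mm across, 60 mm tall. Stands loose in a pocket of the tray and rides round with it; origin at the centre of its underside, z up. Not to be touched.
- router: White network router, a flat box 110 x 150 x 26 mm, loose on the desk to the left of the caddy. Origin at the centre of its underside, z up.
- mug: Blue mug, 80 mm across, 92 mm tall, with a handle on its own +y side, loose on the desk at the right. Origin at the centre of its underside, z up.
- mouse: Black mouse, 105 x 62 x 34 mm, loose on the desk at the right, nearer the robot than the mug. Origin at the centre of its underside, z up.
There are look-alikes about, which are no part of the job. What is shaped like the part that bears cleaner_mid but purple, turquoise or yellow is not meant.

How it is judged (in metres and radians):
At the end, for the whole second after the job is handed in: The orange-capped bottle is at the arrow side, its middle within 11.5 mm (about 9 degrees) sideways of the arrow line; the tray is still (under 0.05 rad/s); all five things stand upright (0.15 rad) in their pockets; router, mug and mouse are within 20 mm of their starts (x of cleaner_mid in the frame of foot below -0.05 m and y of cleaner_mid in the frame of foot between -0.0115 and 0.0115 m and angular speed of tray below 0.05 rad/s and horizontal distance between each of cleaner_mid, jar, tin, case, pawn and tray below 0.085 m and angle between each of cleaner_mid, jar, tin, case, pawn's own z axis and vertical below 0.15 rad and height (world z) of cleaner_mid below 0.074 m and height (world z) of each of jar, tin, case, pawn below 0.038 m and distance of each of router, mug, mouse from where it was at the start of the episode below 0.02 m); the robot touches nothing.
It fails at once if the tray is pushed with the arm or the gripper body instead of the fingers (over 2 N) (contact force between the arm and tray above 2 N).
It fails at once if a thing standing on the tray is lifted or tipped (height (world z) of cleaner_mid above 0.078 m or height (world z) of any of jar, tin, case, pawn above 0.042 m or angle between any of cleaner_mid, jar, tin, case, pawn's own z axis and vertical above 0.3 rad).
It fails at once if the robot pushes or grips a thing standing on the tray (over 1.5 N) (contact force between any of the fingers, the arm and cleaner above 1.5 N or contact force between any of the fingers, the arm and jar above 1.5 N or contact force between any of the fingers, the arm and tin above 1.5 N or contact force between any of the fingers, the arm and case above 1.5 N or contact force between any of the fingers, the arm and pawn above 1.5 N).
It fails at once if the tray is whirled round faster than 3 rad/s (angular speed of tray above 3 rad/s).
It fails at once if the router, mug or mouse is moved by more than 20 mm (distance of any of router, mug, mouse from where it was at the start of the episode above 0.02 m).
It also fails if it takes over 72 s, if anything falls off the work surface, if the arm or the gripper's body presses on something with over 40 N, if the wrist force passes 120 N, or if a joint passes its speed limit or range.

### The arm

A 7-joint arm with a two-finger parallel gripper is mounted at the origin on the work surface. World frame = base frame: x ahead of the robot, y to its left, z up, the work surface at z = 0. Lengths are in mm, angles in rad, forces in N, time in s.
With the tool pointing down it reaches from about 425 to 875 mm from the base axis. Payload 4.7 kg.
Tool frame: the origin (TCP) lies at the very end of the fingers, on their centre line; the grasp point (between the pads) lies ctrl.grip_point_offset behind it (ctrl.grip_point_offset is the distance from the TCP to the grasp point, in mm); z points along the fingers, y is the direction in which the jaws open and shut (so a half turn about z gives the same grasp; the last joint's range is limited). The gripper opens to 87 mm and grips with 3 to 60 N. Pads are 19 mm wide; open, the fingers measure 117 mm over their backs; the gripper's body (75 mm by 190 mm) begins 51 mm behind the grasp point.
Start: joints at [-1.162, 0.321, -0.07, 1.45, 0.023, 1.371, -0.057], TCP at [250.034, 600.007, 222.587] pointing down, gripper open.
Joint ranges: [-2.86, 2.86], [-0.3, 2.09], [-1.38, 1.24], [0.06, 2.45], [-1.56, 4.7], [0.09, 2.05], [-2.69, 2.69]. Speed limits (rad/s): [2.57, 2.57, 3.14, 3.14, 3.14, 3.14, 3.14].

### API

Orientations are given as [roll, pitch, yaw] about the fixed x, y, z axes, in that order (R = Rz(yaw) Ry(pitch) Rx(roll)).
In Python, from plant import ctrl gives the robot as it stands. Calls block until the motion is done:
- ctrl.reach(position, orientation): joint-space move of the TCP to a pose.
- ctrl.movel(position, rotation=None, max_speed=150, max_force=None): straight line of the TCP; rotation=None keeps the orientation; max_speed is the mean speed in mm/s. With max_force (N) it stops when the force on the tool has changed by that much, and returns True; else False.
- ctrl.move_j(angles): joint-space move.
- ctrl.open_gripper() and ctrl.close_gripper(): open the fingers fully, or close them until they stop; the grip force is fixed at half the most.
- ctrl.wait(seconds).
- ctrl.solve_ik(position, orientation): joint angles nearest the present ones, or None.
- ctrl.get_state(): the state.
- ctrl.camera(name): name is "scene" or "top" or "wrist"; returns the picture (384x512x3 uint8, blue, green, red); there is no depth.
- ctrl.camera_info(name): a dict with "fx", "fy", "cx", "cy" (pixels), "view" (4x4, takes a point from world to camera coordinates). Camera axes: x right, y down, z forward; pixel columns grow to the right and rows downward; lengths in mm; the calibration is good to about 2 mm. A picture is of the moment at which its call begins: read the wrist's pose just before it. camera_info takes no time and is no camera call; for the wrist camera it gives the pose at the moment of the call.
A pose or a line that the arm cannot do raises ctrl.PlanningError and nothing moves.
- ctrl.close_job(): hands the job in, once; it reports no verdict.
The state is a dict: "time": time; "joint_positions": joint angles; "joint_vel": joint speeds; "effort": joint torques, N m; "eef_pos": TCP position; "tcp_rot": TCP orientation; "ft_force": force on the tool from outside, world axes, zero at the start; "wrist_torque": the same for the moment, N m; "opening": opening from 0.0 (shut) to 1.0 (fully open).
Only numpy, scipy, OpenCV 4.12 (cv2) and the standard library are available. Lean on these libraries where they do the work, as an engineer would, in place of code of your own. Each camera call takes 0.05 s, during which the arm holds its last target. There are 200 camera calls.

## Working session

There is one attempt and no reset: what is moved stays moved. The work goes in short steps, each a Python script; the robot and the scene stay as the last script left them, time stands still between calls to the robot, and variables do not carry over. Pictures are saved under pics/ and viewed, about 8 in all and at most 12, crops included, and the job is handed in when it is done.

```bash
mkdir -p pics && ls
python3 - <<'E'
from plant import ctrl
import cv2
for n in("top","scene"):
    im=ctrl.camera(n);cv2.imwrite(f"pics/{n}0.png",im);i=ctrl.camera_info(n)
    print(n,{k:(v if k!='view' else None) for k,v in i.items()});print(i['view'])
im=cv2.imread("pics/top0.png");cv2.imwrite("pics/top0b.png",cv2.resize(im,(800,600),interpolation=cv2.INTER_CUBIC))
s=ctrl.get_state();print(s['time'],s['eef_pos'],s['tcp_rot'],ctrl.grip_point_offset)
E
```

```text
pics
top {'fx': 396.75196083618164, 'fy': 396.75196083618164, 'cx': 254.69672221382666, 'cy': 191.7413355596384, 'view': None}
[[-1.54452711e-03 -9.99961538e-01  8.63343611e-03  1.87404391e+01]
 [-9.85884936e-01  7.72822229e-05 -1.67424272e-01  5.72780035e+02]
 [ 1.67417166e-01 -8.77016593e-03 -9.85847137e-01  1.17394731e+03]
 [ 0.00000000e+00  0.00000000e+00  0.00000000e+00  1.00000000e+00]]
scene {'fx': 410.2955823134959, 'fy': 410.2955823134959, 'cx': 261.26048447372585, 'cy': 190.26128064527552, 'view': None}
[[ 7.66366428e-01  6.42383295e-01 -5.11855647e-03 -4.09668725e+02]
 [ 5.50692713e-01 -6.61040200e-01 -5.09669884e-01 -2.66197511e+02]
 [-3.30786991e-01  3.87775137e-01 -8.60354816e-01  1.32515650e+03]
 [ 0.00000000e+00  0.00000000e+00  0.00000000e+00  1.00000000e+00]]
0.1 [249.89724157 599.50082317 221.55228804] [-3.13984454e+00  1.19570877e-04  2.74676847e+00] 18.700000000000003
```

View pics/top0b.png

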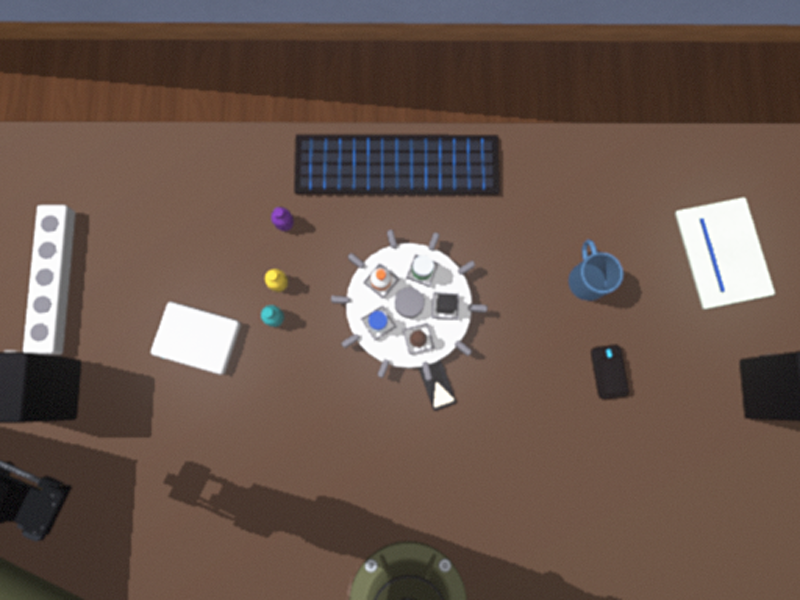

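View pics/scene0.png

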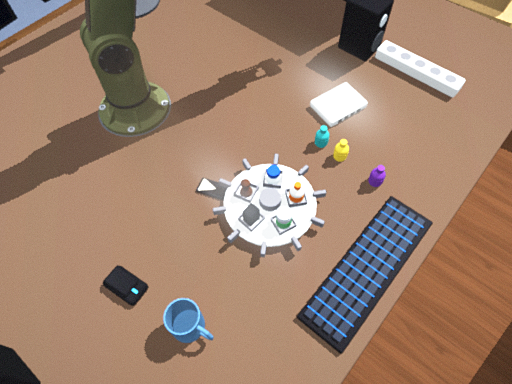

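Top view (800×600): the tray is centred at about (409,305), the orange cap at (380,275) at the upper left, and the arrow at (443,397). The router is at (197,338), with the mug and mouse well to the right. The bottle needs roughly +150° CCW. I'll enlarge the caddy to measure it properly.

Run:
```python
import cv2
im=cv2.imread("pics/top0.png")[140:270,200:325]
cv2.imwrite("pics/crop0.png",cv2.resize(im,None,fx=4.6,fy=4.6,interpolation=cv2.INTER_CUBIC))
```

```text
(no output)
```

View pics/crop0.png

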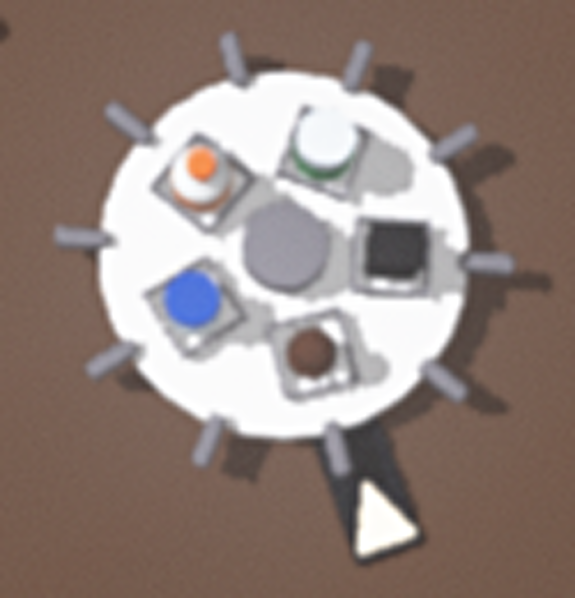

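The crop shows all ten lugs, the bottle's lug at about (130,123), and the arrow triangle at (368,480), (417,538), (356,558). Next I'll fit the axis, lug phase and foot angle.

```bash
cat > h.py <<'E'
from plant import ctrl
import numpy as np, cv2
from scipy.optimize import least_squares
def proj(P,n="top"):
    i=ctrl.camera_info(n);V=np.array(i['view']);c=np.atleast_2d(P)@V[:3,:3].T+V[:3,3]
    return np.c_[i['fx']*c[:,0]/c[:,2]+i['cx'],i['fy']*c[:,1]/c[:,2]+i['cy']]
def unproj(uv,z,n="top"):
    i=ctrl.camera_info(n);V=np.array(i['view']);uv=np.atleast_2d(uv)
    d=np.c_[(uv[:,0]-i['cx'])/i['fx'],(uv[:,1]-i['cy'])/i['fy'],np.ones(len(uv))]@V[:3,:3]
    o=-V[:3,:3].T@V[:3,3]; return o+d*((z-o[2])/d[:,2])[:,None]
def crop2px(p): return (np.array(p,float)+.5)/4.6-.5+[200,140]
def fit_lugs(mids):  # pixel mids of the lug tops -> cx,cy,phase(mod 36deg)
    w=unproj(mids,44)[:,:2]; c=w.mean(0)
    def r(p):
        a=np.arctan2(*(w-p[:2]).T[::-1]); k=np.round((a-p[2])/(np.pi/5))*np.pi/5+p[2]
        return (w-p[:2]-136.5*np.c_[np.cos(k),np.sin(k)]).ravel()
    s=min((least_squares(r,[*c,t]) for t in np.arange(0,.63,.1)),key=lambda s:s.cost)
    return s.x,np.sqrt(2*s.cost/len(w))
E
python3 - <<'E'
from h import *
m=crop2px([(234,59),(357,66),(453,143),(490,263),(445,382),(337,449),(209,442),(112,360),(83,237),(130,123)])
x,e=fit_lugs(m);print("centre",x[:2],"phase deg",np.degrees(x[2])%36,e)
c=x[:2];an=lambda w:(np.degrees(np.arctan2(*(w[:,:2]-c).T[::-1]))%360,np.hypot(*(w[:,:2]-c).T))
print("lugs",an(unproj(m,44)))
t=crop2px([(368,480),(417,538),(356,558)]);T=unproj(t,9);print("arrow",an(T),an(T.mean(0,keepdims=True)))
print("tongue end",an(unproj(crop2px([(392,551)]),8)))
print("cap",an(unproj(crop2px([(201,164)]),104)))
im=cv2.imread("pics/top0.png")
disc=(im.min(2)>175).astype(np.uint8)
n,l,s,ce=cv2.connectedComponentsWithStats(disc)
k=l[165,262] if l[165,262] else max(range(1,n),key=lambda k:(s[k,4] if 200<ce[k][0]<325 else 0))
pts=np.argwhere(l==k)[:,::-1]; (u,v),r=cv2.minEnclosingCircle(pts.astype(np.float32)); print("disc",u,v,r,unproj([(u,v)],32))
E
```

```text
centre [566.22600295  -3.02630275] phase deg 14.407589259934218 1.008412104285721
lugs (array([ 14.51263301, 338.73435152, 302.88785925, 266.45595943,
       230.09362701, 194.23484923, 158.36406703, 122.57685857,
        86.11871975,  50.09918637]), array([136.9958969 , 137.09293652, 136.14196838, 137.81137992,
       137.89710078, 136.84104081, 137.65411609, 136.82602224,
       136.02205151, 136.77627836]))
arrow (array([200.38318618, 205.02235678, 193.17055977]), array([161.76951806, 210.14797342, 209.12550098])) (array([199.46652621]), array([192.92459363]))
tongue end (array([199.88896136]), array([211.65103974]))
cap (array([49.9746869]), array([72.36932157]))
disc 261.27215576171875 194.91455078125 40.09593963623047 [[565.5102088   -2.35943369  32.        ]]
```

Fit residual is 1 mm. The axis is at (566,-3), the bottle at 50.2° and the arrow at about 199.7°, so it needs +149.5° CCW. Now an IK check for an arc push with the tool's y axis tangential.

```bash
cat >> h.py <<'E'
C=np.array([565.9,-2.8]); R=149
def pose(th,z,off,r=R):
    a=np.radians(th); y=(a+np.radians(off)+np.pi)%(2*np.pi)-np.pi
    return [C[0]+r*np.cos(a),C[1]+r*np.sin(a),z],[np.pi,0,y]
E
python3 - <<'E'
from h import *
for off in(0,180):
    for th in range(-50,220,20):
        q=ctrl.solve_ik(*pose(th,32,off));print(off,th,None if q is None else np.round(q,2))
E
```

```text
0 -50 [-0.6   0.77  1.06  1.62 -0.72  1.19 -1.82]
0 -30 [-0.62  0.83  1.06  1.54 -0.75  1.23 -1.53]
0 -10 [-0.42  0.66  0.6   1.49 -0.4   1.12 -1.48]
0 10 [-0.47  0.65  0.58  1.49 -0.37  1.12 -1.22]
0 30 [-0.56  0.62  0.58  1.53 -0.37  1.1  -0.94]
0 50 [-0.6   0.55  0.53  1.61 -0.31  1.06 -0.69]
0 70 [-0.63  0.47  0.46  1.71 -0.24  1.02 -0.43]
0 90 [-0.64  0.37  0.4   1.83 -0.17  0.98 -0.16]
0 110 [-0.64  0.26  0.37  1.96 -0.12  0.94  0.14]
0 130 [-0.64  0.16  0.37  2.07 -0.07  0.92  0.48]
0 150 [-0.63  0.07  0.42  2.17 -0.04  0.91  0.86]
0 170 [-0.62  0.02  0.51  2.22 -0.01  0.91  1.29]
0 190 [-0.6   0.02  0.61  2.22 -0.01  0.91  1.77]
0 210 [-0.58  0.08  0.73  2.17 -0.07  0.91  2.28]
180 -50 [-0.38  0.6   0.7   1.61 -0.42  1.09  1.13]
180 -30 [-0.32  0.62  0.55  1.53 -0.35  1.1   1.35]
180 -10 [-0.3   0.62  0.44  1.48 -0.28  1.1   1.58]
180 10 [-0.32  0.61  0.35  1.48 -0.22  1.09  1.82]
180 30 [-0.34  0.57  0.27  1.52 -0.16  1.07  2.06]
180 50 [-0.36  0.51  0.19  1.6  -0.11  1.04  2.31]
180 70 [-0.36  0.44  0.13  1.7  -0.06  1.01  2.58]
180 90 [ 0.61  0.68 -1.18  1.79  0.69  1.16  2.35]
180 110 [-1.31  0.53  1.22  1.98 -0.59  1.05 -2.61]
180 130 [-1.26  0.27  1.08  2.09 -0.3   0.94 -2.46]
180 150 [-1.24  0.11  1.07  2.18 -0.12  0.91 -2.19]
180 170 [-0.63  0.02  0.52  2.22 -0.01  0.91 -1.85]
180 190 [-0.66  0.02  0.67  2.22 -0.01  0.91 -1.37]
180 210 [-0.62  0.08  0.76  2.17 -0.07  0.91 -0.86]
```

Run:
```python
from h import *
ctrl.close_gripper()
ctrl.reach(*pose(-3.5,220,0))
p,o=pose(-3.5,28,0)
print("hit",ctrl.movel(p,o,120,max_force=8)); t0=ctrl.get_state();print(t0['time'],t0['eef_pos'],t0['ft_force'],t0['opening'])
for th in range(5,146,10):
    p,o=pose(th,28,0)
    h=ctrl.movel(p,o,65,max_force=12); s=ctrl.get_state()
    f=s['ft_force']-t0['ft_force']; print(th,h,round(s['time'],2),np.round(f,1))
    if h: break
cv2.imwrite("pics/top1.png",ctrl.camera("top"))
im=cv2.imread("pics/top1.png")[140:270,200:325]
cv2.imwrite("pics/crop1.png",cv2.resize(im,None,fx=4.6,fy=4.6,interpolation=cv2.INTER_CUBIC))
```

```text
hit False
6.0833 [715.27506323 -11.94676358  28.93725173] [-1.03612154 -0.3150381  -0.24219895] 0.0039592012413344445
5 False 6.58 [ 1.3 -0.   0.6]
15 False 7.12 [ 1.7 -0.8  0.7]
25 False 7.67 [ 0.4 -0.8 -0.3]
35 False 8.22 [ 1.2 -0.6  0.5]
45 False 8.78 [ 1.3 -0.1  0.5]
55 False 9.32 [ 1.   1.2 -0.3]
65 False 9.88 [ 2.1 -0.6  0.7]
75 False 10.43 [ 0.6 -0.1  0.5]
85 False 10.97 [1.  1.3 0.9]
95 False 11.53 [1.3 0.9 0.7]
105 False 12.07 [1.5 0.6 0.2]
115 False 12.62 [0.8 1.  0.2]
125 False 13.18 [ 1.2  1.7 -0.7]
135 False 13.72 [0.4 0.1 1. ]
145 False 14.28 [1.1 0.  0.2]
```

View pics/crop1.png

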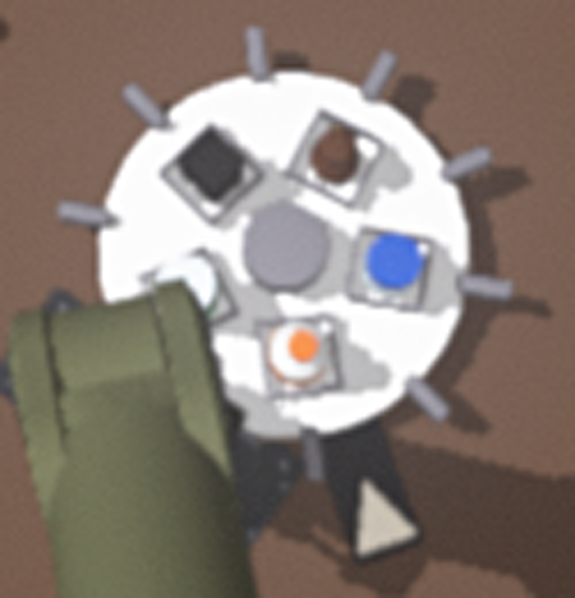

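The tray has turned as planned. The orange cap is at (303,346), just short of the arrow at (380,525), and everything on the tray stands upright. I'll fit the angle and push the remainder.

Run:
```python
from h import *
m=crop2px([(257,53),(380,75),(467,163),(487,287),(428,399),(315,455),(87,215),(145,106)])
x,e=fit_lugs(m);ph=np.degrees(x[2])%36;print(x[:2],ph,e)
w=unproj(crop2px([(303,346)]),104)[0,:2]-C;cap=np.degrees(np.arctan2(w[1],w[0]))%360
b=ph+36*round((cap-ph)/36);print("cap",cap,"bottle lug",b)
d=199.7-b;print("remaining",d); assert 0<d<18
t=145
for k in(1,2):
    p,o=pose(145+d*k/2,28,0);ctrl.movel(p,o,40,max_force=12)
ctrl.wait(.3)
t=145+d
p,o=pose(t-5,28,0);ctrl.movel(p,o,40)          # back off from the lug
p,o=pose(t-5,28,0,r=200);ctrl.movel(p,o,100,max_force=10)  # straight out
p[2]=220;ctrl.movel(p,o,150)
ctrl.reach([300,450,260],[np.pi,0,2.6])
print(ctrl.get_state()['time'])
cv2.imwrite("pics/top2.png",ctrl.camera("top"))
im=cv2.imread("pics/top2.png")
cv2.imwrite("pics/crop2.png",cv2.resize(im[140:270,200:325],None,fx=4.6,fy=4.6,interpolation=cv2.INTER_CUBIC))
cv2.imwrite("pics/scene2.png",ctrl.camera("scene"))
```

```text
[566.4356703   -3.41618398] 7.715716127254941 1.1593013495197988
cap 187.80921282867592 bottle lug 187.71571612725495
remaining 11.984283872745038
19.6667
```

View pics/crop2.png

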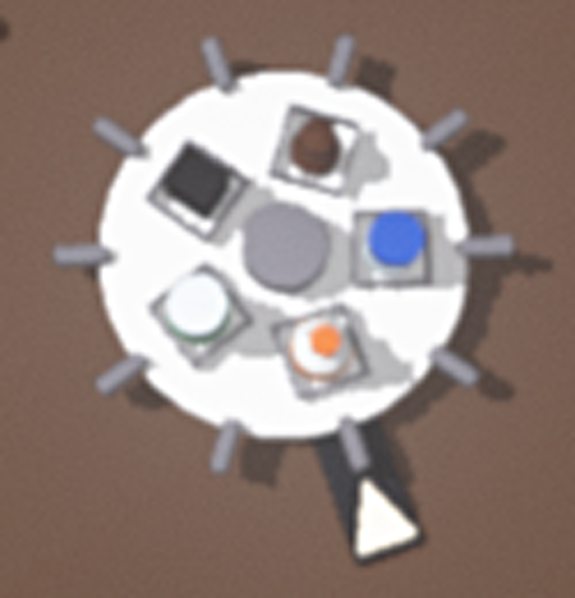

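View pics/scene2.png

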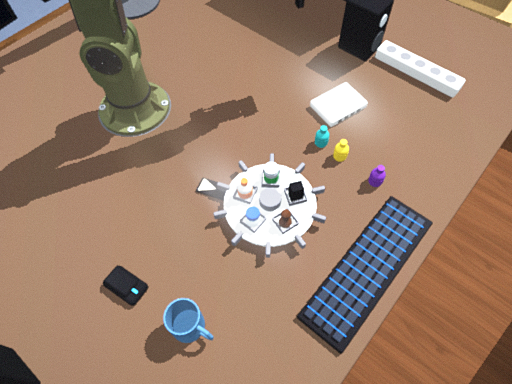

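The bottle's lug at (354,444) points straight at the arrow tip at (368,480). The cap is at (326,341), everything is upright, and the router, mug and mouse haven't moved. One last numeric check, then hand in.

Run:
```python
from h import *
m=crop2px([(217,63),(342,61),(444,130),(488,245),(455,366),(354,444),(227,446),(121,375),(82,254),(119,136)])
x,e=fit_lugs(m);ph=np.degrees(x[2])%36;b=ph+180
w=unproj(crop2px([(326,341)]),104)[0,:2]-x[:2];cap=np.degrees(np.arctan2(w[1],w[0]))%360
print(b,e,"cap",cap)
d=cv2.absdiff(cv2.imread("pics/scene0.png"),cv2.imread("pics/scene2.png")).max(2)
print("diff mug/mouse/router",[(d[a:b_,c:e_]>60).sum() for a,b_,c,e_ in((295,345,160,215),(262,306,100,150),(80,126,308,370))])
ok=abs(b-199.7)<4 and abs(cap-199.7)<6
if ok: ctrl.close_job()
print(ok)
```

```text
199.3084765246207 0.7254160857580054 cap 199.4917420658156
diff mug/mouse/router [np.int64(0), np.int64(0), np.int64(0)]
the job is handed in; nothing more can be done
True
```

I turned the tray about 149° counter-clockwise by pushing one lug along an arc with the closed fingertips. I stopped about 12° short to measure, pushed the rest, backed the fingers off, lifted clear and handed the job in. The arm was clear at about 20 s on the robot's clock.

- **Bottle position:** my last check put the bottle's lug at 199.3° and its cap at 199.5°, against about 199.7° for the arrow. That is well inside the 9° allowed.
- **Things on the tray:** all five look upright in their pockets in the final pictures.
- **Router, mug and mouse:** the start and end scene pictures show no change where they stand.
- **Pushing force:** the wrist readings, taken at the end of each step, changed by no more than about 2 N, and no force stop tripped during the main push.

No check failed or disagreed. The tray's speed at hand-in was not measured directly; I judged it still because the bearing stops it where it is left and the fingers were already clear of it.

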